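Sieve the hazelnuts out of the walnuts

ROBOT

A 7-joint arm with a two-finger parallel gripper is mounted at the origin on the work surface; the furniture and walls round the work are solid. World frame = base frame: x ahead of the robot, y to its left, z up, the work surface at z = 0. Lengths are in m, angles in rad, forces in N, time in s.
With the tool pointing down it reaches from about 0.35 to 0.9 m from the base axis. Payload 19.9 kg.
Tool frame: the origin (TCP) lies at the very end of the fingers, on their centre line; the grasp point (between the pads) lies 19 mm behind it; z points along the fingers, y is the line along which they close (so a half turn about z gives the same grasp; the last joint's range is limited). The gripper opens to 85 mm and grips with 20 to 120 N. Pads are 22 mm wide; open, the fingers measure 114 mm over their backs; the gripper's body (76 mm by 85 mm) begins 54 mm behind the grasp point. The pads swing forward as they close: fully open they stand 13 mm farther back than shut.
Start: joints at [1.173, 0.417, -0.01, 1.614, 0.005, 1.111, -0.053], TCP at [0.218, -0.586, 0.231] pointing down, gripper open.
Joint ranges: [-2.81, 2.81], [-0.39, 2.02], [-1.27, 1.25], [0.06, 2.57], [-1.19, 4.33], [0.19, 2], [-2.82, 2.82]. Speed limits (rad/s): [1.89, 1.89, 2.39, 2.39, 3.01, 3.01, 3.01].

INTERFACE

Orientations are given as a 3x3 rotation matrix whose columns are the frame's x, y, z axes.
In Python, from plant import r gives the robot as it stands. The module is installed in compiled form; this text tells all that it offers.
- The arm moves only by the tool move_arm, never from a script. Its argument "series" is one flat list of numbers, 7 for each row, row after row: the opening, from 0 (shut) to 1 (fully open), then the shift along the world's x, y, z in cm, then the turn, a rotation vector about the world's x, y, z in rad. In form: [jaw, x, y, z, ax, ay, az, jaw, x, y, z, ax, ay, az, ...]. A call has 1 to 12 rows; each row shifts and turns the commanded pose from where the row before left it; what a row does not reach is not made up. A row lasts 1/10 s, in which the tool goes at most 50 mm and 8.59 degrees, less where a joint would pass 70% of its speed; a pose out of reach is approached as far as the arm can. A call is refused whole if a number of a shift passes 5 or a number of a turn 0.15, either way. A call with a gripper value outside its range is refused whole. The fingers move at their own pace and stop on an object; "newtons" is the grip in N (left out, the last holds). Time passes only in rows, so rows that do not move let the fingers close. It gives the time, the measured TCP pose, the force, the opening and the grip force at its end, in the units of the state.
- r.read_state(): the state, without advancing time (a new reading comes with each control period).
- r.camera(name): name is "side" or "top" or "wrist"; returns a dict with "color" (384x512x3 uint8, red, green, blue), "mtx" (3x3 intrinsics, pixels), "dist_coeffs" ([k1, k2, p1, p2, k3] as OpenCV has them; the pictures are not rectified), "R" (3x3) and "t" (3): a world point X has camera coordinates R X + t. Camera axes: x right, y down, z forward; pixel columns grow to the right and rows downward; lengths in m; the calibration is good to about 2 mm. A picture is of the moment at which its call begins. There is no depth.
- r.close_job(): hands the job in; it is judged then, once.
Trained networks look in a picture, given as the dict that the camera call returned (one of the last four; its "shot" number tells which), for a name from the list of things; names that differ only in an ending like _2 or _b are one class to them, and where a whole thing is asked for, a point or a joint stands for the part that bears it (a point fixed in the world has none). Each returns a list of dicts, best first, with "p" (0 to 1); they miss things now and then, are a little off and sometimes report something else, mostly with a low value. They report only what shows in the picture. A call takes as long as a camera call. They do not tell look-alikes from the thing itself.
- r.boxes_of(picture, label): "position" ([column, row] in pixels, amid what is visible of it).
- r.trace(picture, label): "pixels" (384x512 bool, what is visible of it) and "position" ([column, row] in pixels, amid what is visible of it).
- r.landmark_of(picture, label): "position" ([column, row] in pixels: a listed point, or the origin of a listed thing).
The state is a dict: "time_s": time; "joint_positions": joint angles; "joint_vel": joint speeds; "effort": joint torques, N m; "tool_pos": TCP position; "eef_rot": TCP orientation; "force": force on the tool from outside, world axes, zero at the start; "ft_torque": the same for the moment, N m; "opening": opening from 0.0 (shut) to 1.0 (fully open); "grasp_force": force on a finger pad.
Only numpy, scipy, OpenCV 4.12 (cv2) and the standard library are available. Lean on these libraries where they do the work, as an engineer would, in place of code of your own. Each camera call takes 0.05 s, during which the arm holds its last target. There are 200 camera calls.

TASK

Lift the nut sieve by its arched handle, carry it level and smoothly so that no nut is lost, and set it gently on the rails of the stand over the tray. Keeping it on the rails, slide it softly against the left stop until you feel it, then softly against the right one, then shake it briskly from side to side between the stops, without banging or pressing hard, until all four small hazelnuts have dropped into the tray. Leave the sieve with the two big walnuts sitting flat on the rails and leave everything else alone.

Things in the scene. Friction and masses are not known exactly. Their poses are not given: they have to be found in the camera images.
- sieve_grip (a point): Centre of the nut sieve's wooden handle bar, 75 mm above the sieve's flat underside. The bar runs along the sieve's x over its middle: 12 mm wide (y), 14 mm high, 116 mm free length, underside 26 mm above the wall tops. z is up; axes as the sieve's.
- sieve: Loose wooden sieve box, 0.28 to 0.46 kg; origin centre of underside. Walls 116 (x) x 132 (y) mm outside, 42 high; a runner 10 mm high along the foot of both x walls, overall 148 x 132. Inside, a solid shallow steel trough along x under the handle, sides rising at 8 degrees to edges at y = +-22 mm; beyond them, on both sides, slots 23 x 38 mm between wires: hazelnuts fall through, walnuts do not.
- stand: Fixed wooden stand over the tray, 168 (x) x 234 (y) mm; origin on the worktop below its centre, z up. Two rails along y, at x = +-71 mm, tops 62 mm up, carry the sieve's runners; they give 1 mm per 8 N, 4 mm at most, on rubber mounts. Outer lips 10 mm higher leave 4 mm play either way in x. Sieve seated, parallel to the stand: handle point at x 0, z 136 to 137 mm. Keep all forces on it under 25 N.
- stop_left: Left stop, at the stand's +y end (robot's left); this origin is the stand's centre on the worktop. On each rail a dark wood block with a black pad (26 mm tall) facing the middle; the pair is clamped anywhere so that the pads lie 80 to 92 mm from the middle: not measured, feel for it. The sieve, half length 66 mm, has 14 to 26 mm of slide to it. The pads give 1 mm per 3 N (the pair together), 5 mm at most.
- stop_right: Right stop, the same at the stand's -y end (robot's right), clamped independently, pads 80 to 92 mm from the middle; this origin too is the stand's centre on the worktop.
- catch_tray: Fixed plain plastic tray under the stand, 207 (its x) x 138 (its y) x 48 mm high, its long side along the stand's y, inner floor 176 x 108 mm, 3 mm above the worktop. Origin at the centre of its underside.
- hazelnut_1: Small hazelnut, a brown ball of 17 mm, 12 g, starting in the sieve's trough, rolling over its edge when the sieve is jerked along its y (over about 1.4 m/s2) or tilted over 8 degrees. Origin at its centre: about 60 mm below the handle point in the trough, 12 mm above the worktop when in the tray. Strokes of 30 mm in about 0.2 s shake it out; several may be needed.
- hazelnut_2: Small hazelnut, a brown ball of 17 mm, 12 g, starting in the sieve's trough, rolling over its edge when the sieve is jerked along its y (over about 1.4 m/s2) or tilted over 8 degrees. Origin at its centre: about 60 mm below the handle point in the trough, 12 mm above the worktop when in the tray. Strokes of 30 mm in about 0.2 s shake it out; several may be needed.
- hazelnut_3: Small hazelnut, a brown ball of 17 mm, 12 g, starting in the sieve's trough, rolling over its edge when the sieve is jerked along its y (over about 1.4 m/s2) or tilted over 8 degrees. Origin at its centre: about 60 mm below the handle point in the trough, 12 mm above the worktop when in the tray. Strokes of 30 mm in about 0.2 s shake it out; several may be needed.
- hazelnut_4: Small hazelnut, a brown ball of 17 mm, 12 g, starting in the sieve's trough, rolling over its edge when the sieve is jerked along its y (over about 1.4 m/s2) or tilted over 8 degrees. Origin at its centre: about 60 mm below the handle point in the trough, 12 mm above the worktop when in the tray. Strokes of 30 mm in about 0.2 s shake it out; several may be needed.
- walnut_1: Big walnut, a pale ball of 34 mm with a seam ridge, 20 g, loose in the sieve, lying on the wires; origin at its centre; too big to fall through.
- walnut_2: Big walnut, a pale ball of 34 mm with a seam ridge, 20 g, loose in the sieve, lying on the wires; origin at its centre; too big to fall through.
- bottle_cap: Plastic bottle screw cap, 38 mm across, 23 mm high; a bystander to be left alone; origin at the centre of its underside.
- cork_1: Wine cork, lying, 43 mm long, 23 mm thick; a bystander to be left alone; origin at the centre of its underside.
There are look-alikes about, which are no part of the job. What is shaped like the walnut_2 but red or turquoise is not meant.

How it is judged:
By the outcome, as a careful person would: the job done as asked, in the order asked, and still so for the second after the job is handed in, with the robot touching nothing.
It also fails if it takes over 72 s, if anything falls off the work surface, if the arm or the gripper's body presses on something with over 40 N, if the wrist force passes 120 N, or if a joint passes its speed limit or range.

## Working session

There is one attempt and no reset: what is moved stays moved. The work goes in short steps, Python scripts to look and compute and a tool call to move; the robot and the scene stay as the last step left them, time stands still between calls to the robot, and variables do not carry over. Pictures are saved under pics/ and viewed, at most 10 in all, crops included, and the job is handed in when it is done.

Besides the shell and the picture viewer there is one more tool, called after "Call:" by a JSON object that holds its "name" and its "arguments". move_arm: Moves the arm, as the interface text tells. Its arguments: {"type":"object","properties":{"series":{"type":"array"},"newtons":{"type":"number"}},"required":["series"]}

```bash
mkdir -p pics; cat > h.py <<'E'
import numpy as np, cv2
from plant import r
def ray(p,px):
    u=cv2.undistortPoints(np.array([[px]],float),np.array(p["mtx"]),np.array(p["dist_coeffs"]))[0,0]
    R=np.array(p["R"]);t=np.array(p["t"])
    return -R.T@t, R.T@np.array([u[0],u[1],1])
def atz(p,px,z):
    o,d=ray(p,px); return o+d*(z-o[2])/d[2]
def tri(a):
    A=np.zeros((3,3));b=np.zeros(3)
    for p,px in a:
        o,d=ray(p,px);d=d/np.linalg.norm(d);M=np.eye(3)-np.outer(d,d);A+=M;b+=M@o
    return np.linalg.solve(A,b)
def proj(p,X):
    return cv2.projectPoints(np.array(X,float).reshape(-1,1,3),cv2.Rodrigues(np.array(p["R"]))[0],np.array(p["t"],float),np.array(p["mtx"]),np.array(p["dist_coeffs"]))[0][:,0]
def save(p,n): cv2.imwrite("pics/"+n,np.array(p["color"])[:,:,::-1])
E
python3 - <<'E'
from h import *
np.set_printoptions(precision=4,suppress=True)
s=r.read_state();print(s["time_s"],s["tool_pos"],s["eef_rot"],s["force"],s["opening"])
P={n:r.camera(n) for n in("side","top")}
for n in P: save(P[n],n+"0.png")
L={}
for l in["sieve_grip","sieve","stand","catch_tray","hazelnut_1","walnut_1","bottle_cap","cork_1"]:
    for n in P:
        q=r.landmark_of(P[n],l); L[l,n]=q
        print(l,n,[(np.round(k["position"],1).tolist(),round(k["p"],2)) for k in q[:5]])
    if L[l,"side"] and L[l,"top"]:
        print("  tri",tri([(P[n],L[l,n][0]["position"]) for n in P]))
im=np.hstack([np.array(P[n]["color"]) for n in P])[:,:,::-1]
cv2.imwrite("pics/both.png",cv2.resize(np.vstack([im[:,:512],im[:,512:]]),None,fx=.78,fy=.78))
E
```

```text
0.0 [ 0.2176 -0.5855  0.2307] [[ 0.9374  0.3483 -0.0005]
 [ 0.3483 -0.9374  0.0012]
 [-0.0001 -0.0013 -1.    ]] [-1.2622  0.2485 -0.1551] 1.0024104067769068
sieve_grip side [([212.1, 225.0], 0.92), ([195.5, 248.4], 0.49)]
sieve_grip top [([158.2, 189.5], 0.65)]
  tri [0.4363 0.296  0.0791]
sieve side [([214.9, 246.5], 0.96)]
sieve top [([162.0, 195.5], 0.67)]
  tri [0.4318 0.3011 0.0082]
stand side [([297.6, 158.4], 0.83)]
stand top []
catch_tray side [([298.2, 160.1], 0.66), ([199.4, 249.1], 0.61), ([217.4, 247.3], 0.49)]
catch_tray top [([347.0, 194.0], 0.77)]
  tri [ 0.4425 -0.1221 -0.001 ]
hazelnut_1 side [([217.0, 244.9], 0.56), ([204.2, 234.9], 0.53), ([211.3, 241.0], 0.44)]
hazelnut_1 top [([167.4, 174.1], 0.54), ([161.1, 209.0], 0.44), ([165.0, 197.9], 0.44), ([162.8, 183.9], 0.43), ([179.7, 200.8], 0.36)]
  tri [ 0.4659  0.2852 -0.0153]
walnut_1 side [([277.5, 226.1], 0.69), ([196.9, 249.3], 0.59), ([248.9, 211.0], 0.43), ([227.4, 236.8], 0.42), ([217.4, 246.2], 0.38)]
walnut_1 top [([147.7, 182.2], 0.75), ([225.4, 239.6], 0.75), ([181.4, 205.7], 0.6), ([221.9, 197.8], 0.52)]
  tri [0.3597 0.2738 0.146 ]
bottle_cap side [([248.4, 198.5], 0.43)]
bottle_cap top [([252.4, 180.6], 0.64)]
  tri [ 0.4731  0.0977 -0.0089]
cork_1 side [([275.0, 209.5], 0.42)]
cork_1 top [([253.6, 216.2], 0.55), ([164.2, 197.0], 0.4)]
  tri [ 0.3886  0.0931 -0.0087]
```

View pics/top0.png

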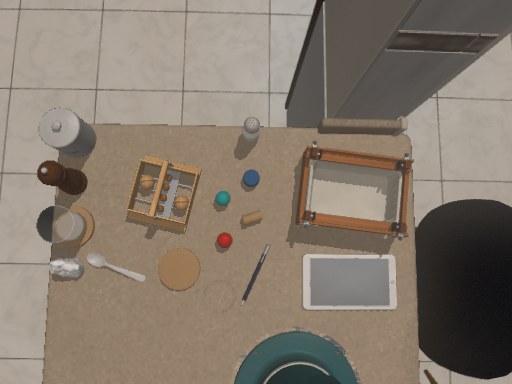

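View pics/side0.png

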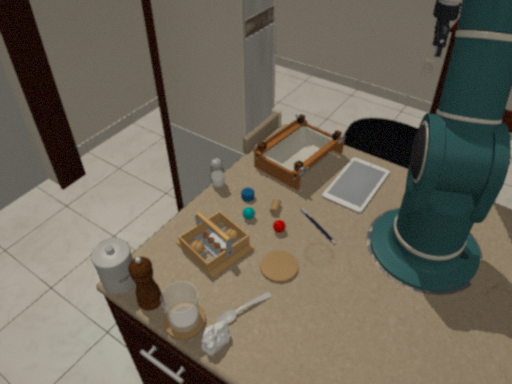

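The top view shows the sieve at about (164,195), with its handle running from (166,160) to (152,215). The stand and tray are at about (355,193). The red ball (225,240) and the turquoise ball (222,198) are look-alikes. The real walnuts are the pale ones in the sieve, at (148,182) and (181,203). Next I'll enlarge both areas.

```bash
python3 - <<'E'
from h import *
np.set_printoptions(precision=4,suppress=True)
p=r.camera("top"); s=r.camera("side")
c=np.array(p["color"])[:,:,::-1]
a=cv2.resize(c[145:240,115:215],(400,380),interpolation=cv2.INTER_CUBIC)
b=cv2.resize(c[140:240,295:415],(400,333),interpolation=cv2.INTER_CUBIC)
o=np.zeros((380,800,3),np.uint8);o[:,:400]=a;o[:333,400:]=b
cv2.imwrite("pics/crop.png",o)
for l in["sieve","sieve_grip","stand","catch_tray","stop_left"]:
    for P,n in((p,"top"),(s,"side")):
        for q in r.trace(P,l)[:1]:
            m=np.array(q["pixels"]).astype(np.uint8)
            if n=="top":
                pts=np.argwhere(m)[:,::-1].astype(float)
                z={"sieve":.042,"sieve_grip":.042,"stand":.07,"catch_tray":.048,"stop_left":.08}[l]
                w=np.array([atz(p,x,z)[:2] for x in pts]).astype(np.float32)
                print(l,q["p"],len(pts),cv2.minAreaRect(w),w.mean(0))
            else: print(l,n,q["p"],m.sum(),q["position"])
print(atz(s,[297.6,158.4],0))
print("cam top",-np.array(p["R"]).T@p["t"])
E
```

```text
sieve 0.64 2400 ((0.43482479453086853, 0.2935566306114197), (0.1391136646270752, 0.14409556984901428), 76.3957748413086) [0.4333 0.2936]
sieve side 0.79 2447 [219.7, 242.3]
sieve_grip 0.83 2474 ((0.4347216486930847, 0.29284870624542236), (0.14039231836795807, 0.14310617744922638), 77.08943939208984) [0.4334 0.292 ]
sieve_grip side 0.72 2443 [211.7, 242.3]
stand 0.67 3552 ((0.4432518482208252, -0.12170375883579254), (0.24193760752677917, 0.18738418817520142), 83.40211486816406) [ 0.442  -0.1178]
stand side 0.57 2226 [294.9, 161.4]
catch_tray 0.79 4816 ((0.44341251254081726, -0.1252201795578003), (0.20560674369335175, 0.11644500494003296), 83.39926147460938) [ 0.4428 -0.125 ]
catch_tray side 0.88 1462 [298.2, 146.9]
stop_left 0.49 225 ((0.4533120393753052, -0.027548624202609062), (0.023949112743139267, 0.17881876230239868), 83.80608367919922) [ 0.4566 -0.0262]
stop_left side 0.5 148 [295.5, 162.8]
[ 0.4476 -0.1273  0.    ]
cam top [0.3172 0.1221 0.907 ]
```

View pics/crop.png

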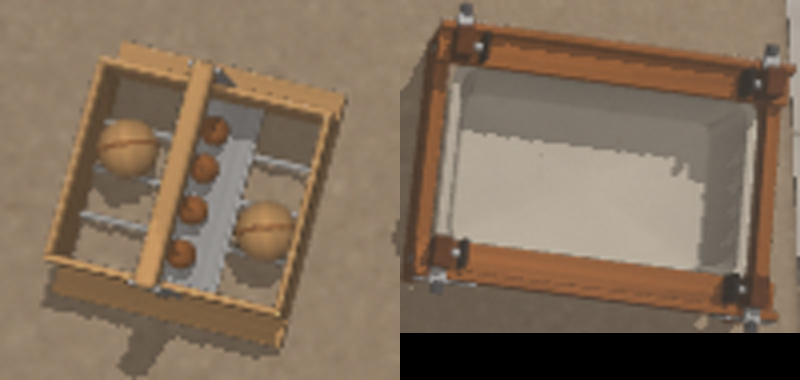

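In the crop the handle bar runs from (203,65) to (148,283), giving a sieve yaw of about -13.5°. Four hazelnuts lie in the trough and two pale walnuts lie on the wires at crop (128,150) and (265,230). The stand yaw is about -6.6°. I'm setting out towards a point above the handle.

Call:
{"name": "move_arm", "arguments": {"series": [1, 3, 3.8, 0, 0, 0, -0.05, 1, 3, 3.8, 0, 0, 0, -0.05, 1, 3, 3.8, 0, 0, 0, -0.05, 1, 3, 3.8, 0, 0, 0, -0.05, 1, 3, 3.8, 0, 0, 0, -0.05, 1, 3, 3.8, 0, 0, 0, -0.05, 1, 1.5, 4.7, 0, 0, 0, -0.05, 1, 1.5, 4.7, 0, 0, 0, -0.05, 1, 1.5, 4.7, 0, 0, 0, -0.05, 1, 1.5, 4.7, 0, 0, 0, -0.05, 1, 1.5, 4.7, 0, 0, 0, -0.05, 1, 1.5, 4.7, 0, 0, 0, -0.05], "newtons": 60}}

```text
time_s: 2.7
tool_pos: [0.488, -0.0739, 0.2316]
eef_rot: [[0.97, -0.244, 0.001], [-0.244, -0.97, -0.0], [0.001, 0.0, -1.0]]
force: [0.0, -0.7, -0.0]
opening: 0.996
grasp_force: 0.0
```

Call:
{"name": "move_arm", "arguments": {"series": [1, -0.6, 4.6, 0, 0, 0, 0, 1, -0.6, 4.6, 0, 0, 0, 0, 1, -0.6, 4.6, 0, 0, 0, 0, 1, -0.6, 4.6, 0, 0, 0, 0, 1, -0.6, 4.6, 0, 0, 0, 0, 1, -0.6, 4.6, 0, 0, 0, 0, 1, -0.6, 4.6, 0, 0, 0, 0, 1, 0, 0, 0, 0, 0, 0]}}

```text
time_s: 3.5
tool_pos: [0.4439, 0.252, 0.2316]
eef_rot: [[0.972, -0.235, 0.0], [-0.235, -0.972, 0.003], [-0.001, -0.002, -1.0]]
force: [-0.6, -0.7, 0.0]
opening: 1.001
grasp_force: 0.0
```

```bash
python3 - <<'E'
from h import *
np.set_printoptions(precision=4,suppress=True)
s=r.read_state();R=np.array(s["eef_rot"]);print(s["time_s"],s["tool_pos"],R,np.degrees(np.arctan2(R[1,1],R[0,1])),s["force"],s["joint_positions"])
w=r.camera("wrist");save(w,"w1.png")
p=r.camera("top")
print("cam",-np.array(w["R"]).T@w["t"],np.array(w["R"])[2])
e=[atz(p,x,.082) for x in([165.75,161.25],[152,215.75])];print(e)
d=e[0]-e[1];print("yaw",np.degrees(np.arctan2(d[1],d[0])),(e[0]+e[1])/2)
for l in["sieve_grip"]:
    q=r.landmark_of(w,l);print([(k["position"],k["p"]) for k in q])
    if q: print(atz(w,q[0]["position"],.075))
E
```

```text
3.5 [0.4439 0.252  0.2316] [[ 0.9721 -0.2348  0.    ]
 [-0.2348 -0.972   0.0026]
 [-0.0006 -0.0025 -1.    ]] -103.57789735909374 [-0.6411 -0.6997  0.0403] [-0.1386  0.2453 -0.5045  1.8819  0.1337  1.0463 -2.5052]
cam [0.5247 0.2323 0.3738] [-0.3139  0.078  -0.9462]
[array([0.4946, 0.2814, 0.082 ]), array([0.38  , 0.3051, 0.082 ])]
yaw -11.647611941267384 [0.4373 0.2933 0.082 ]
[([215.2, 191.6], 0.92), ([185.4, 170.0], 0.73)]
[0.4368 0.2972 0.075 ]
```

View pics/w1.png

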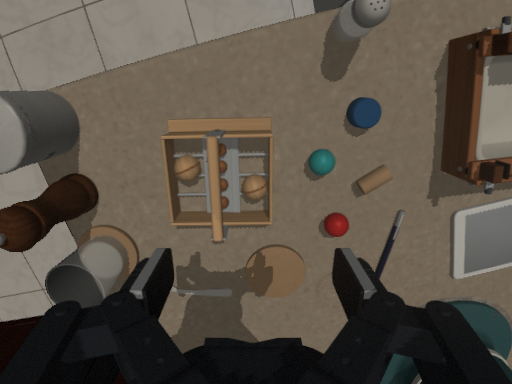

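The wrist view shows the handle bar from (214,137) to (218,238), with its centre near (215,190). The nuts are all in place, and nothing stands near the bar.

```bash
python3 - <<'E'
from h import *
np.set_printoptions(precision=4,suppress=True)
w=r.camera("wrist");p=r.camera("top")
im=cv2.cvtColor(np.array(w["color"]),cv2.COLOR_RGB2GRAY).astype(float)
g=cv2.Sobel(im,cv2.CV_64F,1,0)
A=[];B=[]
for v in range(146,228,4):
    row=np.gradient(cv2.GaussianBlur(im,(3,5),0)[v,200:232]); 
    a=200+np.argmax(row[:16]); b=200+10+np.argmin(row[10:]); A.append((a,b,v))
A=np.array(A,float);print(A[::3].tolist())
m=(A[:,0]+A[:,1])/2
k=np.polyfit(A[:,2],m,1);res=m-np.polyval(k,A[:,2]);ok=abs(res)<1.5;k=np.polyfit(A[ok,2],m[ok],1)
e=[atz(w,[np.polyval(k,v),v],.082) for v in(140,235)]
d=e[0]-e[1];print(e,"yaw",np.degrees(np.arctan2(d[1],d[0])),ok.sum())
# wall corners z=.042 in wrist
e=[atz(w,x,.042) for x in([164,134],[271,131],[271,223],[173,226])]
print(e)
for i,j in((1,2),(0,3)):
    d=e[i]-e[j];print("yaw",np.degrees(np.arctan2(d[1],d[0])))
print(tri([(w,r.landmark_of(w,"sieve_grip")[0]["position"]),(p,r.landmark_of(p,"sieve_grip")[0]["position"])]))
E
```

```text
[[200.0, 210.0, 146.0], [202.0, 211.0, 158.0], [203.0, 212.0, 170.0], [204.0, 212.0, 182.0], [200.0, 213.0, 194.0], [206.0, 214.0, 206.0], [206.0, 215.0, 218.0]]
[array([0.4973, 0.2829, 0.082 ]), array([0.3917, 0.308 , 0.082 ])] yaw -13.344202217554345 14
[array([0.512 , 0.3358, 0.042 ]), array([0.4849, 0.2142, 0.042 ]), array([0.3713, 0.24  , 0.042 ]), array([0.3976, 0.3642, 0.042 ])]
yaw -12.798603922513813
yaw -13.972985783038185Traceback (most recent call last):
  File "<stdin>", line 20, in <module>
IndexError: list index out of range
```

Call:
{"name": "move_arm", "arguments": {"series": [1, -0.2, 1.5, -3, 0, 0, 0, 1, -0.2, 1.5, -3, 0, 0, 0, 1, -0.2, 1.4, -3, 0, 0, 0, 0.5, -0.1, 0, -2, 0, 0, 0, 0.45, 0, 0, -1, 0, 0, 0, 0.45, 0, 0, 0, 0, 0, 0, 0.45, 0, 0, 0, 0, 0, 0]}}

```text
time_s: 4.55
tool_pos: [0.4394, 0.2899, 0.1121]
eef_rot: [[0.97, -0.243, 0.001], [-0.243, -0.97, 0.0], [0.001, -0.001, -1.0]]
force: [0.2, -0.0, 0.3]
opening: 0.449
grasp_force: 0.0
```

```bash
python3 - <<'E'
from h import *
np.set_printoptions(precision=4,suppress=True)
s=r.read_state();R=np.array(s["eef_rot"]);print(s["time_s"],s["tool_pos"],np.degrees(np.arctan2(R[1,1],R[0,1])),s["force"],s["opening"],s["joint_positions"])
w=r.camera("wrist");save(w,"w2.png")
q=r.landmark_of(w,"sieve_grip");print([(k["position"],k["p"],atz(w,k["position"],.075)) for k in q])
c=np.array(s["tool_pos"])
print(proj(w,[c,c+[0,0,-.02]]))
E
```

```text
4.55 [0.4394 0.2899 0.1121] -104.04278605168783 [ 0.2012 -0.0049  0.2504] 0.44890427752732176 [-0.2559  0.4352 -0.471   1.9484  0.2658  0.8174 -2.6884]
[([245.1, 226.1], 0.76, array([0.4382, 0.2958, 0.075 ]))]
[[252.8732 250.0388]
 [252.8652 234.0132]]
```

View pics/w2.png

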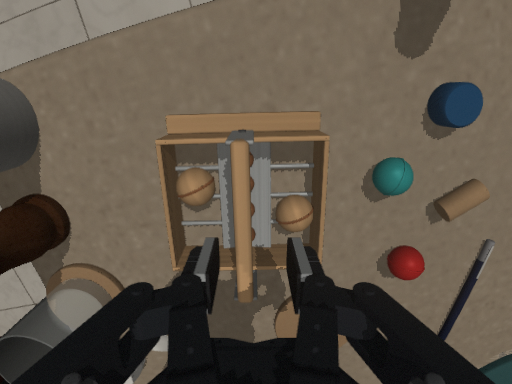

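The bar's centreline is at about column 244, while the gripper centre is at 253, so it needs roughly 6 mm more +y. Joint 7 is at -2.69, near its limit, so I'll turn the gripper half a turn for the same grasp with more room.

Call:
{"name": "move_arm", "arguments": {"series": [0.45, 0, 0.1, 1, 0, 0, 0.149, 0.45, 0, 0.1, 1, 0, 0, 0.149, 0.45, 0, 0.1, 1, 0, 0, 0.149, 0.45, 0, 0.1, 1, 0, 0, 0.149, 0.45, 0, 0.1, 0, 0, 0, 0.149, 0.45, 0, 0.1, 0, 0, 0, 0.149, 0.45, 0, 0, 0, 0, 0, 0.149, 0.45, 0, 0, 0, 0, 0, 0.149, 0.45, 0, 0, 0, 0, 0, 0.149, 0.45, 0, 0, 0, 0, 0, 0.149, 0.45, 0, 0, 0, 0, 0, 0.149, 0.45, 0, 0, 0, 0, 0, 0.149]}}

```text
time_s: 5.85
tool_pos: [0.4392, 0.296, 0.1522]
eef_rot: [[0.022, 1.0, 0.001], [1.0, -0.022, -0.0], [0.0, 0.001, -1.0]]
force: [-0.4, 0.2, -0.1]
opening: 0.451
grasp_force: 0.0
```

Call:
{"name": "move_arm", "arguments": {"series": [0.45, 0, 0, 0, 0, 0, 0.149, 0.45, 0, 0, 0, 0, 0, 0.149, 0.45, 0, 0, 0, 0, 0, 0.149, 0.45, 0, 0, 0, 0, 0, 0.149, 0.45, 0, 0, 0, 0, 0, 0.149, 0.45, 0, 0, -1, 0, 0, 0.149, 0.45, 0, 0, -1, 0, 0, 0.149, 0.45, 0, 0, -1, 0, 0, 0.149, 0.45, 0, 0, -1, 0, 0, 0.149, 0.45, 0, 0, 0, 0, 0, 0.024, 0.45, 0, 0, 0, 0, 0, 0]}}

```text
time_s: 6.95
tool_pos: [0.439, 0.2961, 0.1119]
eef_rot: [[-0.972, 0.234, 0.0], [0.234, 0.972, 0.0], [-0.0, 0.0, -1.0]]
force: [0.9, -0.8, 1.1]
opening: 0.449
grasp_force: 0.0
```

```bash
python3 - <<'E'
from h import *
np.set_printoptions(precision=4,suppress=True)
s=r.read_state();R=np.array(s["eef_rot"]);print(s["time_s"],s["tool_pos"],np.degrees(np.arctan2(R[1,1],R[0,1])),s["force"],s["opening"],s["joint_positions"])
w=r.camera("wrist");save(w,"w3.png")
q=r.landmark_of(w,"sieve_grip");print([(k["position"],k["p"],atz(w,k["position"],.075)) for k in q])
c=np.array(s["tool_pos"])
print(proj(w,[c,c+[0,0,-.02]]))
E
```

```text
6.95 [0.439  0.2961 0.1119] 76.46033729391912 [ 0.8752 -0.8167  1.0585] 0.44904551344070576 [ 0.2001  0.6952 -1.1326  1.9271  0.7486  1.0207  0.0598]
[([253.5, 219.0], 0.57, array([0.4362, 0.2976, 0.075 ]))]
[[252.3598 250.3401]
 [252.3864 234.252 ]]
```

View pics/w3.png

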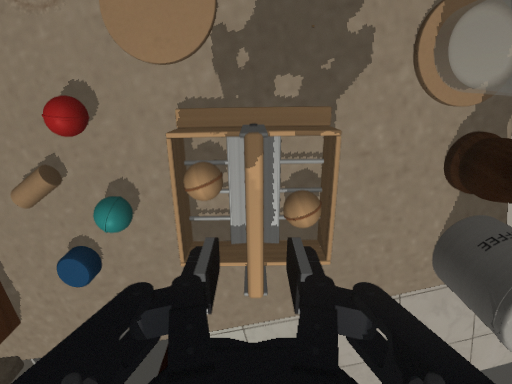

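Now the bar is at about column 255 and the gripper centre at 252, leaving about 1.5 mm to correct in +y. I'm descending and closing in two stages.

Call:
{"name": "move_arm", "arguments": {"series": [0.45, -0.1, 0.15, -1, 0, 0, 0, 0.45, 0, 0, -1.5, 0, 0, 0, 0.45, 0, 0, -1.5, 0, 0, 0, 0.45, 0, 0, -1, 0, 0, 0, 0.45, 0, 0, -0.5, 0, 0, 0, 0.25, 0, 0, 0, 0, 0, 0, 0.25, 0, 0, 0, 0, 0, 0], "newtons": 20}}

```text
time_s: 7.75
tool_pos: [0.4377, 0.2979, 0.0565]
eef_rot: [[-0.973, 0.231, 0.0], [0.231, 0.973, 0.0], [-0.0, 0.0, -1.0]]
force: [-0.0, 0.3, 0.2]
opening: 0.248
grasp_force: 0.0
```

```bash
python3 - <<'E'
from h import *
np.set_printoptions(precision=4,suppress=True)
s=r.read_state();R=np.array(s["eef_rot"]);print(s["time_s"],s["tool_pos"],np.degrees(np.arctan2(R[1,1],R[0,1])),s["force"],s["opening"],s["joint_positions"])
w=r.camera("wrist");save(w,"w4.png")
c=np.array(w["color"])[150:384,150:362,::-1];cv2.imwrite("pics/w4.png",cv2.resize(c,None,fx=2.5,fy=2.5))
E
```

```text
7.75 [0.4377 0.2979 0.0565] 76.6656997078155 [-0.009   0.3377  0.1956] 0.2482033368233723 [ 0.138   0.7651 -1.0492  1.9546  0.8388  0.9395 -0.0031]
```

View pics/w4.png

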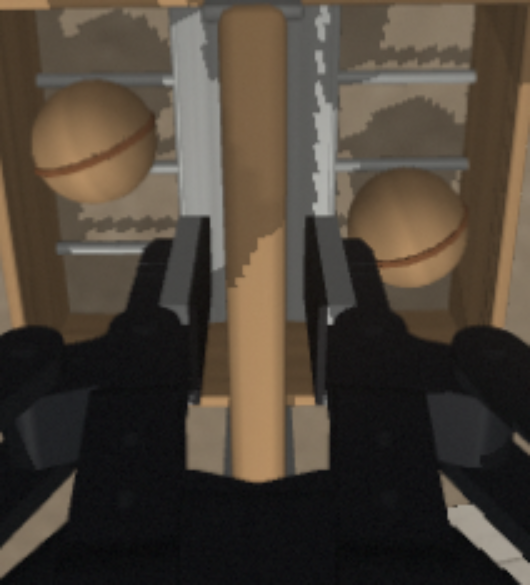

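The bar sits centred between the pads: bar centre at about 257 and pads at 208 and 308 in the crop. I'm closing softly and then firming the grip.

Call:
{"name": "move_arm", "arguments": {"series": [0.21, 0, 0, 0, 0, 0, 0, 0.18, 0, 0, 0, 0, 0, 0, 0.16, 0, 0, 0, 0, 0, 0, 0.14, 0, 0, 0, 0, 0, 0, 0.12, 0, 0, 0, 0, 0, 0, 0.1, 0, 0, 0, 0, 0, 0, 0.05, 0, 0, 0, 0, 0, 0, 0, 0, 0, 0, 0, 0, 0], "newtons": 20}}

```text
time_s: 8.6
tool_pos: [0.4378, 0.2977, 0.0565]
eef_rot: [[-0.973, 0.231, 0.0], [0.231, 0.973, -0.0], [-0.0, -0.0, -1.0]]
force: [0.1, -0.9, 6.7]
opening: 0.137
grasp_force: 19.7
```

Call:
{"name": "move_arm", "arguments": {"series": [0, 0, 0, 0, 0, 0, 0, 0, 0, 0, 0, 0, 0, 0], "newtons": 70}}

```text
time_s: 8.8
tool_pos: [0.4379, 0.2977, 0.0566]
eef_rot: [[-0.973, 0.231, 0.001], [0.231, 0.973, -0.0], [-0.001, -0.0, -1.0]]
force: [-1.5, -3.4, 9.1]
opening: 0.125
grasp_force: 68.4
```

Call:
{"name": "move_arm", "arguments": {"series": [0, 0, 0, 0.1, 0, 0, 0, 0, 0, 0, 0.2, 0, 0, 0, 0, 0, 0, 0.3, 0, 0, 0, 0, 0, 0, 0.4, 0, 0, 0, 0, 0, 0, 0.3, 0, 0, 0, 0, 0, 0, 0.2, 0, 0, 0, 0, 0, 0, 0.1, 0, 0, 0, 0, 0, 0, 0, 0, 0, 0]}}

```text
time_s: 9.6
tool_pos: [0.4378, 0.2976, 0.0724]
eef_rot: [[-0.973, 0.231, 0.0], [0.231, 0.973, -0.0], [-0.0, -0.0, -1.0]]
force: [0.4, 0.1, -5.0]
opening: 0.125
grasp_force: 68.4
```

```bash
python3 - <<'E'
from h import *
np.set_printoptions(precision=4,suppress=True)
s=r.read_state();R=np.array(s["eef_rot"]);print(s["time_s"],s["tool_pos"],R,s["force"],s["ft_torque"],s["opening"],s["grasp_force"],s["joint_positions"])
w=r.camera("wrist");p=r.camera("side");t=r.camera("top")
a=np.array(w["color"])[100:384,130:382,::-1];b=np.array(p["color"])[190:300,150:280,::-1]
b=cv2.resize(b,(400,338),interpolation=cv2.INTER_CUBIC);o=np.zeros((338,700,3),np.uint8);o[:,:400]=b;o[:284,400:652]=a
cv2.imwrite("pics/l1.png",o)
# stand from top and wrist?
for l in("stand","catch_tray"):
    for P in(t,p):
        q=r.landmark_of(P,l);print(l,[(k["position"],k["p"],atz(P,k["position"],0)) for k in q[:2]])
# stand corner estimates from earlier crop (scale 400/120), lip tops z=.072
k=lambda x,y:[295+(x-400)*.3,140+y*.3]
C=[atz(t,k(*c),.072) for c in((443,20),(795,68),(775,322),(405,280))]
print(np.array(C),np.mean(C,0))
E
```

```text
9.6 [0.4378 0.2976 0.0724] [[-0.973   0.2308  0.0002]
 [ 0.2308  0.973  -0.0001]
 [-0.0002 -0.     -1.    ]] [ 0.4482  0.1315 -4.9633] [-0.004   0.0277 -0.0393] 0.12507588346488493 68.37035179138184 [ 0.1551  0.7443 -1.0736  1.9483  0.8122  0.9624  0.0153]
stand []
stand [([300.4, 159.3], 0.66, array([ 0.4381, -0.1284,  0.    ]))]
catch_tray []
catch_tray [([301.6, 156.9], 0.82, array([ 0.4411, -0.1408, -0.    ]))]
[[ 0.5356 -0.0195  0.072 ]
 [ 0.5085 -0.2503  0.072 ]
 [ 0.3436 -0.2303  0.072 ]
 [ 0.3675  0.0058  0.072 ]] [ 0.4388 -0.1236  0.072 ]
```

View pics/l1.png

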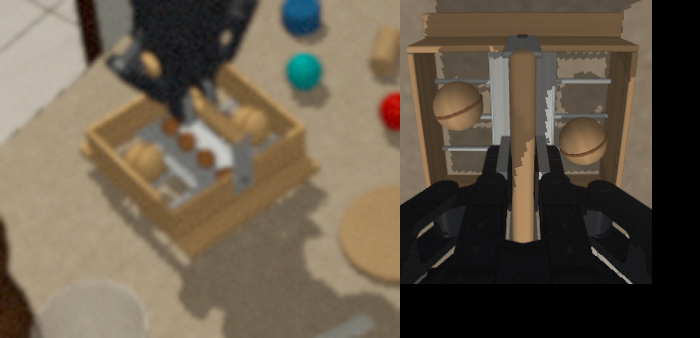

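The sieve is lifted level, with 5 N of weight and all nuts in place: four hazelnuts in the trough and walnuts either side of it. I'm carrying it up and towards the stand with small ramps.

Call:
{"name": "move_arm", "arguments": {"series": [0, 0, -0.3, 0.3, 0, 0, 0, 0, 0, -0.6, 0.6, 0, 0, 0, 0, 0, -0.9, 0.9, 0, 0, 0, 0, 0, -1.2, 1.2, 0, 0, 0, 0, 0, -1.5, 1.5, 0, 0, 0, 0, 0, -1.8, 1.5, 0, 0, 0, 0, 0, -2, 1.5, 0, 0, 0, 0, 0, -2, 1.5, 0, 0, 0, 0, 0, -2, 1.2, 0, 0, 0, 0, 0, -2, 0.9, 0, 0, 0.005, 0, 0, -2, 0.6, 0, 0, 0.01, 0, 0, -2, 0.3, 0, 0, 0.015]}}

```text
time_s: 11.15
tool_pos: [0.4376, 0.1136, 0.1931]
eef_rot: [[-0.98, 0.201, 0.001], [0.201, 0.98, -0.001], [-0.001, -0.001, -1.0]]
force: [0.5, 0.2, -4.3]
opening: 0.124
grasp_force: 68.4
```

Call:
{"name": "move_arm", "arguments": {"series": [0, 0, -2, 0, 0, 0, 0.02, 0, 0, -1.8, 0, 0, 0, 0.02, 0, 0, -1.5, 0, 0, 0, 0.02, 0, 0, -1.2, 0, 0, 0, 0.015, 0, 0, -0.9, 0, 0, 0, 0.01, 0, 0, -0.6, 0, 0, 0, 0.005, 0, 0, -0.3, 0, 0, 0, 0, 0, 0, 0, 0, 0, 0, 0]}}

```text
time_s: 11.95
tool_pos: [0.4376, 0.0315, 0.1923]
eef_rot: [[-0.994, 0.113, 0.0], [0.113, 0.994, -0.0], [-0.0, -0.0, -1.0]]
force: [0.2, 0.1, -4.9]
opening: 0.126
grasp_force: 68.4
```

```bash
python3 - <<'E'
from h import *
np.set_printoptions(precision=4,suppress=True)
s=r.read_state();R=np.array(s["eef_rot"]);print(s["time_s"],s["tool_pos"],np.degrees(np.arctan2(R[1,1],R[0,1])),s["force"],s["joint_positions"])
w=r.camera("wrist");save(w,"w5.png")
for l in("stand","catch_tray","stop_left","hazelnut_1"):
    q=r.landmark_of(w,l);print(l,[(np.round(k["position"],1),round(k["p"],2),atz(w,k["position"],0)) for k in q[:5]])
E
```

```text
11.95 [0.4376 0.0315 0.1923] 83.50372913937446 [ 0.2272  0.1128 -4.8922] [ 0.9426  0.3513 -1.252   2.0678  0.3999  0.9974  0.9419]
stand []
catch_tray [(array([131.5, 182.4]), 0.74, array([ 0.4376, -0.1207,  0.    ]))]
stop_left []
hazelnut_1 []
```

View pics/w5.png

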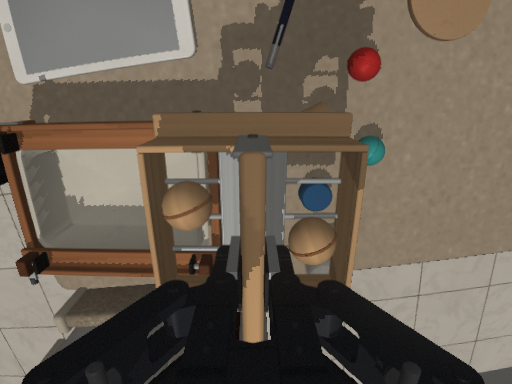

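The wrist view shows the near rail along rows 123–148 (columns 5–155), the far rail along rows 250–277, and the stand's right end at about column 10–35. The sieve hangs level with both walnuts in it. I'll fit the rail edges.

```bash
python3 - <<'E'
from h import *
np.set_printoptions(precision=4,suppress=True)
w=r.camera("wrist");im=np.array(w["color"]).astype(float)
sat=(im[:,:,0]-im[:,:,2])  # wood is redder
sat=cv2.GaussianBlur(sat,(5,3),0)
N=[];F=[]
for u in range(50,136,5):
    a=sat[108:150,u];b=sat[235:295,u]
    thr=38
    i=np.where(a>thr)[0];j=np.where(b>thr)[0]
    N.append((u,108+i[0]-.5,108+i[-1]+.5));F.append((u,235+j[0]-.5,235+j[-1]+.5))
print(N[::4],F[::4])
def line(pts,z):
    P=np.array([atz(w,p,z) for p in pts]);k=np.polyfit(P[:,1],P[:,0],1)
    r_=P[:,0]-np.polyval(k,P[:,1]);o=abs(r_)<2*np.std(r_)+1e-4;return np.polyfit(P[o,1],P[o,0],1),np.std(r_)
for nm,A,c in(("near out",N,1),("near in",N,2),("far in",F,1),("far out",F,2)):
    for z in(.072,.062):
        k,sd=line([(a[0],a[c]) for a in A],z);print(nm,z,"x at y=-.125:",np.polyval(k,-.125),"yaw",-np.degrees(np.arctan(k[0])),sd)
for pt in((5,128),(22,277),(35,270),(3,135)): print(pt,atz(w,pt,.072))
print("tray land z0/.048",atz(w,[131.5,182.4],0.0))
E
```

```text
[(50, np.float64(122.5), np.float64(148.5)), (70, np.float64(122.5), np.float64(148.5)), (90, np.float64(122.5), np.float64(148.5)), (110, np.float64(121.5), np.float64(148.5)), (130, np.float64(121.5), np.float64(148.5))] [(50, np.float64(249.5), np.float64(274.5)), (70, np.float64(249.5), np.float64(275.5)), (90, np.float64(249.5), np.float64(276.5)), (110, np.float64(250.5), np.float64(276.5)), (130, np.float64(250.5), np.float64(277.5))]
near out 0.072 x at y=-.125: 0.3565683211845991 yaw -6.623601958859399 0.00023238341138759864
near out 0.062 x at y=-.125: 0.3573704034075793 yaw -6.623601958859355 0.00024123340492481973
near in 0.072 x at y=-.125: 0.3813585517865301 yaw -7.119055823415337 2.644312864921648e-05
near in 0.062 x at y=-.125: 0.38316038726404256 yaw -7.119055823415284 2.745017780239302e-05
far in 0.072 x at y=-.125: 0.49217066809962046 yaw -6.413654493492845 0.0003144961004378976
far in 0.062 x at y=-.125: 0.49811342551615895 yaw -6.413654493492964 0.0003264732395965563
far out 0.072 x at y=-.125: 0.5267731214889889 yaw -6.995579516284849 0.00044680672483730563
far out 0.062 x at y=-.125: 0.5340989846504868 yaw -6.995579516284874 0.00046382272698470526
(5, 128) [ 0.3518 -0.1979  0.072 ]
(22, 277) [ 0.5167 -0.2461  0.072 ]
(35, 270) [ 0.5087 -0.2255  0.072 ]
(3, 135) [ 0.358  -0.2026  0.072 ]
tray land z0/.048 [ 0.4378 -0.12    0.    ]
```

```bash
python3 - <<'E'
from h import *
np.set_printoptions(precision=4,suppress=True)
w=r.camera("wrist");s=r.read_state();T=np.array(s["tool_pos"]);R=np.array(s["eef_rot"])
im=np.array(w["color"]).astype(float);g=cv2.GaussianBlur(im.mean(2),(7,3),0)
for u in(165,185,205,300,320,340):
    d=np.gradient(g[100:160,u]);i=np.argsort(-abs(d))[:6]+100;print(u,sorted(zip(i.tolist(),np.round(d[i-100],0).tolist())))
for (pt,z,n) in(((165,113),.1457,"runner"),((345,113),.1457,"runner"),((165,138),.1777,"wall out"),((345,138),.1777,"wall out"),((140,148),.1777,"cornerL"),((366,150),.1777,"cornerR")):
    print(n,R.T@(atz(w,pt,z)-T))
# stand pads y ends
t=r.camera("top")
for l in("stop_left","stop_right"):
    print(l,[(np.round(k["position"],1),round(k["p"],2)) for k in r.boxes_of(t,l)[:4]])
E
```

```text
165 [(136, -6.0), (144, 7.0), (145, 17.0), (146, 21.0), (147, 14.0), (148, 6.0)]
185 [(136, -6.0), (145, 9.0), (146, 7.0), (151, 19.0), (152, 29.0), (153, 18.0)]
205 [(135, -5.0), (136, -7.0), (144, 6.0), (145, 9.0), (146, 6.0), (150, -5.0)]
300 [(113, 7.0), (135, -7.0), (136, -8.0), (144, 8.0), (145, 10.0), (150, -7.0)]
320 [(135, -7.0), (136, -9.0), (144, 8.0), (145, 9.0), (150, -8.0), (151, -6.0)]
340 [(113, 6.0), (135, -7.0), (136, -9.0), (144, 7.0), (145, 9.0), (146, 6.0)]
runner [ 0.0737 -0.0568  0.0466]
runner [0.0738 0.0603 0.0466]
wall out [ 0.0619 -0.0483  0.0146]
wall out [0.062  0.0514 0.0146]
cornerL [ 0.0564 -0.0631  0.0146]
cornerR [0.0553 0.0641 0.0146]
stop_left []
stop_right []
```

The sieve is centred in the grip to within 1 mm. The stand axis passes through x≈0.4417 at y=-0.125 with a yaw of -6.8°, and the rail separation of 169 mm matches the given 168 mm. I'm carrying the sieve over the centre.

Call:
{"name": "move_arm", "arguments": {"series": [0, 0.03, -0.3, 0, 0, 0, 0, 0, 0.03, -0.7, 0, 0, 0, 0, 0, 0.04, -1.1, 0, 0, 0, -0.002, 0, 0.04, -1.5, 0, 0, 0, -0.002, 0, 0.04, -1.9, 0, 0, 0, -0.001, 0, 0.04, -2.1, 0, 0, 0, 0, 0, 0.04, -2.1, 0, 0, 0, 0, 0, 0.04, -1.9, 0, 0, 0, 0, 0, 0.03, -1.5, 0, 0, 0, 0, 0, 0.03, -1.1, 0, 0, 0, 0, 0, 0.03, -0.75, 0, 0, 0, 0, 0, 0, -0.5, 0, 0, 0, 0]}}

```text
time_s: 13.65
tool_pos: [0.4416, -0.1232, 0.1922]
eef_rot: [[-0.993, 0.118, 0.0], [0.118, 0.993, 0.0], [-0.0, 0.0, -1.0]]
force: [-0.4, 0.3, -4.7]
opening: 0.124
grasp_force: 68.4
```

Call:
{"name": "move_arm", "arguments": {"series": [0, 0, -0.1, -0.3, 0, 0, 0, 0, 0, 0, -0.6, 0, 0, 0, 0, 0, 0, -0.7, 0, 0, 0, 0, 0, 0, -0.7, 0, 0, 0, 0, 0, 0, -0.6, 0, 0, 0, 0, 0, 0, -0.5, 0, 0, 0, 0, 0, 0, -0.4, 0, 0, 0, 0, 0, 0, -0.2, 0, 0, 0, 0, 0, 0, 0, 0, 0, 0]}}

```text
time_s: 14.55
tool_pos: [0.4416, -0.1238, 0.1521]
eef_rot: [[-0.993, 0.117, -0.0], [0.117, 0.993, 0.0], [0.0, 0.0, -1.0]]
force: [0.7, 0.1, -5.4]
opening: 0.128
grasp_force: 68.4
```

```bash
python3 - <<'E'
from h import *
np.set_printoptions(precision=4,suppress=True)
s=r.read_state();R=np.array(s["eef_rot"]);print(s["time_s"],s["tool_pos"],np.degrees(np.arctan2(R[1,1],R[0,1])),s["force"],s["joint_positions"])
w=r.camera("wrist");p=r.camera("side");
a=cv2.resize(np.array(p["color"])[100:200,235:365,::-1],(400,308),interpolation=cv2.INTER_CUBIC)
b=cv2.resize(np.array(w["color"])[80:330,100:410,::-1],(400,322))
o=np.zeros((322,800,3),np.uint8);o[:308,:400]=a;o[:,400:]=b;cv2.imwrite("pics/s1.png",o)
E
```

```text
14.55 [ 0.4416 -0.1238  0.1521] 83.25485229769527 [ 0.7066  0.0904 -5.4392] [ 1.1652  0.4545 -1.1506  2.063   0.5155  0.9491  1.1903]
```

View pics/s1.png

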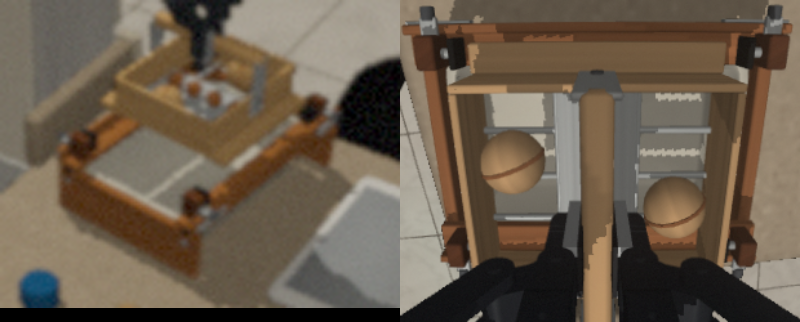

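The side view shows the sieve level over the stand between the stops, with the hazelnuts in the trough. The wrist view shows it centred, with the stop blocks at crop columns 440 and 765. I'm lowering it gently and feeling for contact.

Call:
{"name": "move_arm", "arguments": {"series": [0, 0, 0, -0.2, 0, 0, 0, 0, 0, 0, -0.4, 0, 0, 0, 0, 0, 0, -0.4, 0, 0, 0, 0, 0, 0, -0.4, 0, 0, 0, 0, 0, 0, -0.4, 0, 0, 0, 0, 0, 0, -0.3, 0, 0, 0, 0, 0, 0, -0.2, 0, 0, 0, 0, 0, 0, -0.1, 0, 0, 0, 0, 0, 0, 0, 0, 0, 0]}}

```text
time_s: 15.55
tool_pos: [0.4416, -0.1238, 0.1282]
eef_rot: [[-0.993, 0.117, -0.0], [0.117, 0.993, -0.0], [0.0, -0.0, -1.0]]
force: [-0.3, 0.1, -6.1]
opening: 0.126
grasp_force: 68.4
```

Call:
{"name": "move_arm", "arguments": {"series": [0, 0, 0, -0.1, 0, 0, 0, 0, 0, 0, -0.2, 0, 0, 0, 0, 0, 0, -0.2, 0, 0, 0, 0, 0, 0, -0.1, 0, 0, 0, 0, 0, 0, 0, 0, 0, 0]}}

```text
time_s: 16.05
tool_pos: [0.4415, -0.1238, 0.1221]
eef_rot: [[-0.993, 0.117, -0.0], [0.117, 0.993, 0.0], [0.0, 0.0, -1.0]]
force: [-0.9, 0.3, -5.5]
opening: 0.127
grasp_force: 68.4
```

It's between the lips without contact. I'm easing it onto the rails.

Call:
{"name": "move_arm", "arguments": {"series": [0, 0, 0, -0.1, 0, 0, 0, 0, 0, 0, -0.1, 0, 0, 0, 0, 0, 0, -0.1, 0, 0, 0, 0, 0, 0, -0.05, 0, 0, 0, 0, 0, 0, 0, 0, 0, 0]}}

```text
time_s: 16.55
tool_pos: [0.4416, -0.1238, 0.1187]
eef_rot: [[-0.993, 0.118, -0.0], [0.118, 0.993, 0.0], [0.0, 0.0, -1.0]]
force: [-0.1, -0.4, -5.2]
opening: 0.126
grasp_force: 68.4
```

Call:
{"name": "move_arm", "arguments": {"series": [0, 0, 0, -0.05, 0, 0, 0, 0, 0, 0, 0, 0, 0, 0]}}

```text
time_s: 16.75
tool_pos: [0.4416, -0.1239, 0.1182]
eef_rot: [[-0.993, 0.118, -0.0], [0.118, 0.993, -0.0], [-0.0, -0.0, -1.0]]
force: [-0.8, 1.4, -5.3]
opening: 0.123
grasp_force: 68.4
```

Call:
{"name": "move_arm", "arguments": {"series": [0, 0, 0, -0.05, 0, 0, 0, 0, 0, 0, 0, 0, 0, 0]}}

```text
time_s: 16.95
tool_pos: [0.4416, -0.1238, 0.1178]
eef_rot: [[-0.993, 0.118, 0.0], [0.118, 0.993, -0.0], [-0.0, -0.0, -1.0]]
force: [-1.4, 0.1, -2.5]
opening: 0.12
grasp_force: 68.7
```

Call:
{"name": "move_arm", "arguments": {"series": [0, 0, 0, -0.05, 0, 0, 0, 0, 0, 0, 0, 0, 0, 0]}}

```text
time_s: 17.15
tool_pos: [0.4417, -0.1239, 0.1174]
eef_rot: [[-0.993, 0.118, 0.0], [0.118, 0.993, -0.0], [-0.0, -0.0, -1.0]]
force: [-1.1, 0.9, 1.6]
opening: 0.129
grasp_force: 69.2
```

It's seated with light pressure. I'm sliding softly left along the rails, in direction (0.118, 0.993).

Call:
{"name": "move_arm", "arguments": {"series": [0, 0.01, 0.1, 0, 0, 0, 0, 0, 0.02, 0.15, 0, 0, 0, 0, 0, 0.02, 0.2, 0, 0, 0, 0, 0, 0.02, 0.2, 0, 0, 0, 0, 0, 0.03, 0.2, 0, 0, 0, 0, 0, 0.02, 0.2, 0, 0, 0, 0, 0, 0.01, 0.1, 0, 0, 0, 0, 0, 0.01, 0.05, 0, 0, 0, 0]}}

```text
time_s: 17.95
tool_pos: [0.443, -0.1118, 0.1173]
eef_rot: [[-0.993, 0.117, -0.0], [0.117, 0.993, -0.0], [0.0, -0.0, -1.0]]
force: [-1.0, -3.6, 0.9]
opening: 0.125
grasp_force: 69.3
```

Call:
{"name": "move_arm", "arguments": {"series": [0, 0.01, 0.1, 0, 0, 0, 0, 0, 0.01, 0.1, 0, 0, 0, 0]}}

```text
time_s: 18.15
tool_pos: [0.4432, -0.1098, 0.1173]
eef_rot: [[-0.993, 0.118, 0.0], [0.118, 0.993, -0.0], [-0.0, -0.0, -1.0]]
force: [-0.9, -3.6, 1.0]
opening: 0.128
grasp_force: 69.3
```

Call:
{"name": "move_arm", "arguments": {"series": [0, 0.01, 0.1, 0, 0, 0, 0, 0, 0.01, 0.1, 0, 0, 0, 0]}}

```text
time_s: 18.35
tool_pos: [0.4434, -0.1078, 0.1173]
eef_rot: [[-0.993, 0.118, 0.0], [0.118, 0.993, -0.0], [-0.0, -0.0, -1.0]]
force: [0.3, -3.6, 2.5]
opening: 0.124
grasp_force: 69.3
```

Call:
{"name": "move_arm", "arguments": {"series": [0, 0.01, 0.1, 0, 0, 0, 0, 0, 0.01, 0.1, 0, 0, 0, 0]}}

```text
time_s: 18.55
tool_pos: [0.4436, -0.1057, 0.1173]
eef_rot: [[-0.993, 0.117, 0.0], [0.117, 0.993, -0.0], [-0.0, -0.0, -1.0]]
force: [-0.1, -3.3, 0.8]
opening: 0.126
grasp_force: 69.4
```

Call:
{"name": "move_arm", "arguments": {"series": [0, 0.01, 0.1, 0, 0, 0, 0, 0, 0.01, 0.1, 0, 0, 0, 0]}}

```text
time_s: 18.75
tool_pos: [0.4438, -0.1038, 0.1173]
eef_rot: [[-0.993, 0.118, 0.0], [0.118, 0.993, -0.0], [-0.0, -0.0, -1.0]]
force: [-1.0, -3.6, 1.9]
opening: 0.126
grasp_force: 69.3
```

Call:
{"name": "move_arm", "arguments": {"series": [0, 0.01, 0.1, 0, 0, 0, 0, 0, 0.01, 0.1, 0, 0, 0, 0]}}

```text
time_s: 18.95
tool_pos: [0.444, -0.102, 0.1173]
eef_rot: [[-0.993, 0.118, -0.0], [0.118, 0.993, -0.0], [-0.0, -0.0, -1.0]]
force: [-0.6, -7.8, 1.7]
opening: 0.123
grasp_force: 69.4
```

Call:
{"name": "move_arm", "arguments": {"series": [0, 0, 0.05, 0, 0, 0, 0, 0, 0, 0, 0, 0, 0, 0, 0, 0, 0, 0, 0, 0, 0]}}

```text
time_s: 19.25
tool_pos: [0.4441, -0.1018, 0.1173]
eef_rot: [[-0.993, 0.118, 0.0], [0.118, 0.993, -0.001], [-0.0, -0.001, -1.0]]
force: [-0.1, -6.5, 2.1]
opening: 0.128
grasp_force: 69.4
```

Left stop felt at y≈-0.103. Now softly to the right.

Call:
{"name": "move_arm", "arguments": {"series": [0, -0.01, -0.1, 0, 0, 0, 0, 0, -0.02, -0.2, 0, 0, 0, 0, 0, -0.04, -0.3, 0, 0, 0, 0, 0, -0.04, -0.35, 0, 0, 0, 0, 0, -0.04, -0.35, 0, 0, 0, 0, 0, -0.04, -0.35, 0, 0, 0, 0, 0, -0.04, -0.35, 0, 0, 0, 0, 0, -0.03, -0.3, 0, 0, 0, 0, 0, -0.03, -0.2, 0, 0, 0, 0, 0, -0.02, -0.15, 0, 0, 0, 0, 0, -0.01, -0.1, 0, 0, 0, 0]}}

```text
time_s: 20.35
tool_pos: [0.4408, -0.129, 0.1173]
eef_rot: [[-0.993, 0.118, -0.0], [0.118, 0.993, -0.0], [0.0, -0.0, -1.0]]
force: [-0.6, 3.6, 1.6]
opening: 0.125
grasp_force: 69.3
```

Call:
{"name": "move_arm", "arguments": {"series": [0, -0.01, -0.1, 0, 0, 0, 0, 0, -0.01, -0.1, 0, 0, 0, 0]}}

```text
time_s: 20.55
tool_pos: [0.4406, -0.1308, 0.1173]
eef_rot: [[-0.993, 0.117, 0.0], [0.117, 0.993, -0.0], [-0.0, -0.0, -1.0]]
force: [0.3, 3.6, 2.4]
opening: 0.124
grasp_force: 69.3
```

Call:
{"name": "move_arm", "arguments": {"series": [0, -0.01, -0.1, 0, 0, 0, 0, 0, -0.01, -0.1, 0, 0, 0, 0]}}

```text
time_s: 20.75
tool_pos: [0.4404, -0.1329, 0.1172]
eef_rot: [[-0.993, 0.117, -0.0], [0.117, 0.993, -0.0], [0.0, -0.0, -1.0]]
force: [1.3, 2.8, 0.9]
opening: 0.123
grasp_force: 69.3
```

Call:
{"name": "move_arm", "arguments": {"series": [0, -0.01, -0.1, 0, 0, 0, 0, 0, -0.01, -0.1, 0, 0, 0, 0]}}

```text
time_s: 20.95
tool_pos: [0.4402, -0.1349, 0.1173]
eef_rot: [[-0.993, 0.117, 0.0], [0.117, 0.993, -0.0], [-0.0, -0.0, -1.0]]
force: [0.2, 3.1, 2.6]
opening: 0.125
grasp_force: 69.3
```

Call:
{"name": "move_arm", "arguments": {"series": [0, -0.01, -0.1, 0, 0, 0, 0, 0, -0.01, -0.1, 0, 0, 0, 0]}}

```text
time_s: 21.15
tool_pos: [0.44, -0.1369, 0.1173]
eef_rot: [[-0.993, 0.118, 0.0], [0.118, 0.993, -0.0], [-0.0, -0.0, -1.0]]
force: [1.5, 3.5, 1.4]
opening: 0.125
grasp_force: 69.3
```

Call:
{"name": "move_arm", "arguments": {"series": [0, -0.01, -0.1, 0, 0, 0, 0, 0, -0.01, -0.1, 0, 0, 0, 0]}}

```text
time_s: 21.35
tool_pos: [0.4398, -0.1389, 0.1173]
eef_rot: [[-0.993, 0.118, 0.0], [0.118, 0.993, -0.0], [-0.0, -0.0, -1.0]]
force: [0.3, 3.6, 2.2]
opening: 0.12
grasp_force: 69.3
```

Call:
{"name": "move_arm", "arguments": {"series": [0, -0.01, -0.1, 0, 0, 0, 0, 0, -0.02, -0.1, 0, 0, 0, 0]}}

```text
time_s: 21.55
tool_pos: [0.4396, -0.1407, 0.1173]
eef_rot: [[-0.993, 0.117, 0.0], [0.117, 0.993, 0.0], [-0.0, 0.0, -1.0]]
force: [2.0, 7.2, 2.3]
opening: 0.129
grasp_force: 69.4
```

Call:
{"name": "move_arm", "arguments": {"series": [0, 0, -0.05, 0, 0, 0, 0, 0, 0, 0, 0, 0, 0, 0, 0, 0, 0, 0, 0, 0, 0]}}

```text
time_s: 21.85
tool_pos: [0.4396, -0.141, 0.1173]
eef_rot: [[-0.993, 0.117, 0.0], [0.117, 0.993, 0.0], [-0.0, 0.0, -1.0]]
force: [0.4, 6.2, 2.3]
opening: 0.126
grasp_force: 69.4
```

Right stop felt at y≈-0.140. The free travel is about 37 mm, centred on y≈-0.1215. I'm shaking with 30 mm strokes, 3 mm clear of each stop.

Call:
{"name": "move_arm", "arguments": {"series": [0, 0.05, 0.45, 0, 0, 0, 0, 0, 0.17, 1.5, 0, 0, 0, 0, 0, 0.17, 1.5, 0, 0, 0, 0, 0, -0.17, -1.5, 0, 0, 0, 0, 0, -0.17, -1.5, 0, 0, 0, 0, 0, 0.17, 1.5, 0, 0, 0, 0, 0, 0.17, 1.5, 0, 0, 0, 0, 0, -0.17, -1.5, 0, 0, 0, 0, 0, -0.17, -1.5, 0, 0, 0, 0, 0, 0, 0, 0, 0, 0, 0]}}

```text
time_s: 22.85
tool_pos: [0.4398, -0.1385, 0.1171]
eef_rot: [[-0.993, 0.12, -0.0], [0.12, 0.993, -0.001], [0.0, -0.001, -1.0]]
force: [-0.9, -3.8, 2.3]
opening: 0.122
grasp_force: 69.7
```

```bash
cat > cnt.py <<'E'
from h import *
np.set_printoptions(precision=3,suppress=True)
s=r.read_state();print(s["time_s"],s["tool_pos"],s["force"],s["joint_positions"])
for n in("top","side","wrist"):
    p=r.camera(n);save(p,"cnt_"+n+".png")
    for l,z in(("hazelnut_1",.012),("walnut_1",.09)):
        q=r.landmark_of(p,l)
        print(n,l,[(np.round(k["position"]).astype(int).tolist(),round(k["p"],2),atz(p,k["position"],z)[:2].round(3).tolist(),atz(p,k["position"],.078)[:2].round(3).tolist()) for k in q[:8]])
E
python3 cnt.py
```

```text
22.85 [ 0.44  -0.138  0.117] [-0.884 -3.792  2.287] [ 1.132  0.51  -1.083  2.085  0.589  0.892  1.16 ]
top hazelnut_1 [([351, 196], 0.54, [0.438, -0.127], [0.429, -0.108]), ([362, 210], 0.44, [0.406, -0.151], [0.399, -0.131])]
top walnut_1 [([349, 180], 0.68, [0.459, -0.102], [0.461, -0.105]), ([384, 200], 0.55, [0.418, -0.176], [0.42, -0.18]), ([226, 240], 0.51, [0.333, 0.152], [0.333, 0.153]), ([224, 196], 0.44, [0.423, 0.158], [0.424, 0.159])]
side hazelnut_1 [([300, 135], 0.58, [0.497, -0.222], [0.452, -0.14]), ([292, 133], 0.52, [0.523, -0.217], [0.477, -0.136])]
side walnut_1 [([278, 226], 0.56, [0.301, 0.217], [0.306, 0.207]), ([315, 130], 0.55, [0.421, -0.173], [0.428, -0.189]), ([299, 137], 0.43, [0.44, -0.116], [0.448, -0.13]), ([249, 213], 0.42, [0.383, 0.222], [0.39, 0.213]), ([292, 145], 0.36, [0.439, -0.07], [0.447, -0.085])]
wrist hazelnut_1 [([309, 178], 0.69, [0.433, -0.084], [0.413, -0.095]), ([253, 266], 0.69, [0.52, -0.146], [0.477, -0.141]), ([254, 214], 0.36, [0.463, -0.138], [0.435, -0.135])]
wrist walnut_1 [([300, 242], 0.95, [0.453, -0.105], [0.46, -0.104]), ([184, 208], 0.76, [0.42, -0.179], [0.425, -0.183])]
```

Two hazelnuts have dropped into the tray and two remain in the trough. I'm shaking again with slightly shorter strokes, because the arm overshoots by about 2 mm.

Call:
{"name": "move_arm", "arguments": {"series": [0, 0.17, 1.5, 0, 0, 0, 0, 0, 0.17, 1.4, 0, 0, 0, 0, 0, -0.17, -1.4, 0, 0, 0, 0, 0, -0.17, -1.4, 0, 0, 0, 0, 0, 0.17, 1.4, 0, 0, 0, 0, 0, 0.17, 1.4, 0, 0, 0, 0, 0, -0.17, -1.4, 0, 0, 0, 0, 0, -0.17, -1.4, 0, 0, 0, 0, 0, 0.17, 1.4, 0, 0, 0, 0, 0, 0.17, 1.4, 0, 0, 0, 0, 0, 0, 0, 0, 0, 0, 0]}}

```text
time_s: 24.4
tool_pos: [0.4435, -0.1067, 0.1174]
eef_rot: [[-0.993, 0.116, 0.0], [0.116, 0.993, 0.0], [-0.0, 0.0, -1.0]]
force: [0.9, 2.4, 1.5]
opening: 0.124
grasp_force: 69.6
```

```bash
python3 cnt.py
```

```text
24.4 [ 0.444 -0.107  0.117] [0.907 2.361 1.512] [ 1.073  0.502 -1.09   2.096  0.583  0.886  1.098]
top hazelnut_1 [([332, 197], 0.52, [0.434, -0.083], [0.425, -0.068]), ([350, 205], 0.42, [0.415, -0.124], [0.408, -0.106])]
top walnut_1 [([331, 180], 0.72, [0.459, -0.064], [0.461, -0.067]), ([225, 241], 0.71, [0.33, 0.155], [0.33, 0.155]), ([367, 199], 0.67, [0.42, -0.139], [0.422, -0.143])]
side hazelnut_1 [([285, 140], 0.46, [0.525, -0.175], [0.479, -0.097])]
side walnut_1 [([249, 212], 0.5, [0.384, 0.218], [0.391, 0.209]), ([286, 149], 0.46, [0.443, -0.044], [0.451, -0.057]), ([277, 226], 0.46, [0.302, 0.22], [0.307, 0.21]), ([304, 137], 0.44, [0.428, -0.125], [0.436, -0.14]), ([273, 208], 0.31, [0.342, 0.175], [0.348, 0.165])]
wrist hazelnut_1 [([281, 178], 0.59, [0.433, -0.081], [0.414, -0.085])]
wrist walnut_1 [([199, 208], 0.73, [0.425, -0.141], [0.429, -0.144]), ([316, 239], 0.69, [0.456, -0.067], [0.463, -0.064])]
```

One hazelnut still shows in the trough in the side view at (285,140). Another burst.

Call:
{"name": "move_arm", "arguments": {"series": [0, -0.17, -1.45, 0, 0, 0, 0, 0, -0.17, -1.45, 0, 0, 0, 0, 0, 0.17, 1.45, 0, 0, 0, 0, 0, 0.17, 1.45, 0, 0, 0, 0, 0, -0.17, -1.45, 0, 0, 0, 0, 0, -0.17, -1.45, 0, 0, 0, 0, 0, 0.17, 1.45, 0, 0, 0, 0, 0, 0.17, 1.45, 0, 0, 0, 0, 0, -0.17, -1.45, 0, 0, 0, 0, 0, -0.17, -1.45, 0, 0, 0, 0, 0, 0.17, 1.45, 0, 0, 0, 0, 0, 0.17, 1.45, 0, 0, 0, 0]}}

```text
time_s: 26.05
tool_pos: [0.4433, -0.1092, 0.1172]
eef_rot: [[-0.993, 0.12, -0.0], [0.12, 0.993, -0.001], [0.0, -0.001, -1.0]]
force: [-0.5, -3.4, 1.9]
opening: 0.125
grasp_force: 69.9
```

Call:
{"name": "move_arm", "arguments": {"series": [0, 0, 0, 0, 0, 0, 0, 0, 0, 0, 0, 0, 0, 0, 0, 0, 0, 0, 0, 0, 0]}}

```text
time_s: 26.35
tool_pos: [0.4434, -0.1082, 0.1172]
eef_rot: [[-0.993, 0.118, -0.0], [0.118, 0.993, 0.0], [0.0, 0.0, -1.0]]
force: [-0.4, 3.6, 1.8]
opening: 0.126
grasp_force: 69.9
```

```bash
python3 cnt.py
```

```text
26.35 [ 0.443 -0.108  0.117] [-0.395  3.61   1.759] [ 1.075  0.503 -1.089  2.095  0.584  0.887  1.099]
top hazelnut_1 [([332, 198], 0.51, [0.432, -0.085], [0.424, -0.069])]
top walnut_1 [([221, 201], 0.71, [0.412, 0.163], [0.414, 0.164]), ([368, 199], 0.68, [0.42, -0.142], [0.421, -0.146]), ([225, 241], 0.63, [0.33, 0.154], [0.331, 0.154]), ([329, 179], 0.55, [0.46, -0.061], [0.463, -0.063])]
side hazelnut_1 []
side walnut_1 [([305, 136], 0.5, [0.428, -0.13], [0.436, -0.145]), ([282, 148], 0.49, [0.455, -0.043], [0.463, -0.057]), ([249, 210], 0.49, [0.388, 0.213], [0.395, 0.203]), ([276, 208], 0.28, [0.338, 0.171], [0.345, 0.16])]
wrist hazelnut_1 [([188, 236], 0.64, [0.482, -0.176], [0.449, -0.155]), ([282, 175], 0.57, [0.431, -0.08], [0.412, -0.085]), ([203, 206], 0.22, [0.452, -0.156], [0.428, -0.141]), ([475, 104], 0.2, [0.386, 0.094], [0.379, 0.043])]
wrist walnut_1 [([314, 240], 0.96, [0.456, -0.068], [0.463, -0.066]), ([199, 206], 0.55, [0.423, -0.14], [0.427, -0.143])]
```

```bash
cat > blob.py <<'E'
from h import *
import sys
t0=cv2.imread("pics/top0.png")
print("ref hazel bgr",[t0[y,x].tolist() for x,y in((168,177),(166,187),(163,197),(160,208))],"walnut",t0[182,147].tolist(),t0[203,181].tolist())
s=r.read_state();T=np.array(s["tool_pos"]);R=np.array(s["eef_rot"])
for n in("top","side","wrist"):
    p=r.camera(n);im=np.array(p["color"]).astype(int)
    hsv=cv2.cvtColor(np.array(p["color"]),cv2.COLOR_RGB2HSV)
    m=((hsv[:,:,0]<14)&(hsv[:,:,1]>110)&(hsv[:,:,2]>50)&(hsv[:,:,2]<190)).astype(np.uint8)
    k,lab,st,ce=cv2.connectedComponentsWithStats(m,connectivity=4)
    for i in range(1,k):
        if (12 if n!="wrist" else 50)<st[i,4]<(220 if n!="wrist" else 900):
            a=atz(p,ce[i],.012);b=R.T@(atz(p,ce[i],T[2]+.0184-.060)-T)
            if abs(a[1]+.12)<.13 and abs(a[0]-.44)<.09: print(n,ce[i].round().tolist(),st[i,2:5].tolist(),im[lab==i].mean(0).round().tolist(),"tray",a[:2].round(3).tolist(),"sieve xy",b[:2].round(3).tolist())
E
python3 blob.py
```

```text
ref hazel bgr [[47, 67, 95], [53, 85, 129], [54, 87, 134], [53, 85, 129]] walnut [89, 133, 174] [91, 135, 178]
top [332.0, 196.0] [6, 5, 27] [104.0, 72.0, 50.0] tray [0.436, -0.083] sieve xy [0.021, 0.038]
top [403.0, 224.0] [9, 25, 135] [116.0, 77.0, 52.0] tray [0.374, -0.246] sieve xy [0.06, -0.12]
side [334.0, 147.0] [8, 4, 16] [88.0, 54.0, 29.0] tray [0.375, -0.226] sieve xy [0.097, -0.05]
side [322.0, 155.0] [5, 7, 16] [87.0, 55.0, 31.0] tray [0.386, -0.17] sieve xy [0.092, 0.002]
side [259.0, 162.0] [9, 17, 63] [85.0, 54.0, 31.0] tray [0.529, -0.032] sieve xy [-0.024, 0.145]
side [296.0, 164.0] [9, 6, 31] [71.0, 43.0, 26.0] tray [0.429, -0.087] sieve xy [0.062, 0.084]
side [270.0, 167.0] [12, 6, 30] [86.0, 52.0, 27.0] tray [0.487, -0.031] sieve xy [0.015, 0.141]
side [296.0, 175.0] [10, 17, 65] [82.0, 51.0, 30.0] tray [0.404, -0.043] sieve xy [0.09, 0.121]
side [279.0, 172.0] [8, 6, 23] [84.0, 51.0, 26.0] tray [0.453, -0.03] sieve xy [0.046, 0.139]
side [280.0, 177.0] [5, 5, 13] [84.0, 51.0, 26.0] tray [0.439, -0.01] sieve xy [0.061, 0.155]
wrist [203.0, 212.0] [47, 27, 156] [117.0, 80.0, 54.0] tray [0.458, -0.157] sieve xy [0.006, -0.035]
wrist [186.0, 236.0] [16, 16, 181] [89.0, 60.0, 40.0] tray [0.481, -0.178] sieve xy [-0.012, -0.048]
wrist [320.0, 253.0] [46, 24, 127] [118.0, 79.0, 53.0] tray [0.516, -0.048] sieve xy [-0.027, 0.051]
wrist [196.0, 273.0] [34, 3, 51] [72.0, 49.0, 33.0] tray [0.525, -0.177] sieve xy [-0.045, -0.043]
```

No hazelnut shows in the trough, though the gripper hides part of it. I'll do one more short burst ending at the middle, then release and check.

Call:
{"name": "move_arm", "arguments": {"series": [0, -0.17, -1.45, 0, 0, 0, 0, 0, -0.17, -1.45, 0, 0, 0, 0, 0, 0.17, 1.45, 0, 0, 0, 0, 0, 0.17, 1.45, 0, 0, 0, 0, 0, -0.17, -1.45, 0, 0, 0, 0, 0, -0.17, -1.45, 0, 0, 0, 0, 0, 0.17, 1.45, 0, 0, 0, 0, 0, 0.17, 1.45, 0, 0, 0, 0, 0, -0.1, -0.9, 0, 0, 0, 0, 0, -0.07, -0.5, 0, 0, 0, 0, 0, 0, 0, 0, 0, 0, 0, 0, 0, 0, 0, 0, 0, 0]}}

```text
time_s: 28.15
tool_pos: [0.4416, -0.1227, 0.1172]
eef_rot: [[-0.993, 0.119, -0.0], [0.119, 0.993, -0.001], [0.0, -0.001, -1.0]]
force: [0.3, -3.5, 2.6]
opening: 0.121
grasp_force: 69.9
```

Call:
{"name": "move_arm", "arguments": {"series": [0, 0, 0, 0.03, 0, 0, 0, 0, 0, 0, 0, 0, 0, 0], "newtons": 20}}

```text
time_s: 28.35
tool_pos: [0.4416, -0.122, 0.1175]
eef_rot: [[-0.993, 0.118, -0.0], [0.118, 0.993, -0.0], [0.0, -0.0, -1.0]]
force: [0.6, -1.6, 0.6]
opening: 0.124
grasp_force: 69.5
```

Call:
{"name": "move_arm", "arguments": {"series": [0.15, 0, 0, 0, 0, 0, 0, 0.18, 0, 0, 0, 0, 0, 0, 0.22, 0, 0, 0, 0, 0, 0, 0.3, 0, 0, 0, 0, 0, 0, 0.4, 0, 0, 0, 0, 0, 0, 0.4, 0, 0, 0, 0, 0, 0, 0.4, 0, 0, 0.5, 0, 0, 0, 0.4, 0, 0, 1.5, 0, 0, 0, 0.4, 0, 0, 3, 0, 0, 0, 0.4, 0, 0, 4, 0, 0, 0, 0.4, 0, 0, 4, 0, 0, 0]}}

```text
time_s: 29.45
tool_pos: [0.4415, -0.1213, 0.2489]
eef_rot: [[-0.993, 0.117, -0.0], [0.117, 0.993, 0.002], [0.001, 0.001, -1.0]]
force: [-0.7, -0.9, 0.6]
opening: 0.397
grasp_force: 0.0
```

```bash
python3 cnt.py; sed -i 's/^s=r.read_state.*/s=0;T=np.array([.442,-.1215,.1176]);R=np.array([[-.993,.117,0],[.117,.993,0],[0,0,-1.]])/' blob.py; python3 blob.py
```

```text
29.45 [ 0.441 -0.121  0.249] [-0.694 -0.86   0.609] [ 1.29   0.275 -1.237  1.962  0.29   1.105  1.385]
top hazelnut_1 [([332, 196], 0.49, [0.436, -0.085], [0.427, -0.069])]
top walnut_1 [([339, 180], 0.77, [0.459, -0.081], [0.461, -0.084]), ([226, 242], 0.58, [0.329, 0.151], [0.329, 0.151]), ([219, 200], 0.57, [0.413, 0.167], [0.415, 0.168]), ([376, 201], 0.55, [0.417, -0.158], [0.418, -0.163])]
side hazelnut_1 []
side walnut_1 [([278, 227], 0.66, [0.299, 0.22], [0.305, 0.211]), ([247, 212], 0.58, [0.388, 0.221], [0.395, 0.211]), ([288, 147], 0.51, [0.442, -0.057], [0.45, -0.07]), ([313, 134], 0.49, [0.416, -0.152], [0.424, -0.168])]
wrist hazelnut_1 [([215, 190], 0.63, [0.477, -0.179], [0.456, -0.167]), ([278, 154], 0.45, [0.435, -0.086], [0.422, -0.091]), ([195, 169], 0.41, [0.442, -0.202], [0.427, -0.186])]
wrist walnut_1 [([465, 55], 0.85, [0.339, 0.106], [0.338, 0.115]), ([468, 126], 0.83, [0.412, 0.115], [0.414, 0.125]), ([289, 187], 0.67, [0.458, -0.083], [0.462, -0.082]), ([215, 164], 0.58, [0.422, -0.16], [0.424, -0.162])]
ref hazel bgr [[47, 67, 95], [53, 85, 129], [54, 87,
[... 600 characters left out ...]
-0.044] sieve xy [0.029, 0.141]
side [272.0, 172.0] [4, 10, 21] [83.0, 51.0, 28.0] tray [0.47, -0.017] sieve xy [0.032, 0.165]
side [280.0, 177.0] [8, 7, 28] [83.0, 50.0, 28.0] tray [0.439, -0.009] sieve xy [0.062, 0.17]
side [288.0, 175.0] [7, 5, 15] [80.0, 48.0, 25.0] tray [0.423, -0.028] sieve xy [0.074, 0.15]
side [285.0, 180.0] [5, 5, 13] [84.0, 51.0, 28.0] tray [0.418, -0.008] sieve xy [0.081, 0.168]
side [296.0, 186.0] [8, 7, 22] [85.0, 55.0, 33.0] tray [0.38, -0.005] sieve xy [0.116, 0.168]
wrist [282.0, 154.0] [13, 8, 75] [99.0, 66.0, 45.0] tray [0.437, -0.081] sieve xy [0.022, 0.033]
wrist [211.0, 163.0] [30, 11, 52] [107.0, 73.0, 50.0] tray [0.437, -0.177] sieve xy [0.013, -0.047]
```

Three hazelnuts show in the tray and the trough looks empty. I'm moving aside to see under the bar and find the fourth.

Call:
{"name": "move_arm", "arguments": {"series": [0.4, 0, 2, 1, 0, 0, 0, 0.4, 0, 3, 0, 0, 0, 0, 0.4, 0, 3, 0, 0, 0, 0, 0.4, 0, 2, 0, 0, 0, 0, 0.4, 0, 0, 0, 0, 0, 0]}}

```text
time_s: 30.55
tool_pos: [0.4416, -0.0193, 0.2576]
eef_rot: [[-0.994, 0.114, 0.0], [0.114, 0.994, -0.0], [-0.0, -0.0, -1.0]]
force: [-0.7, -0.7, -0.5]
opening: 0.4
grasp_force: 0.0
```

```bash
python3 cnt.py; python3 blob.py | grep -v side
```

```text
30.55 [ 0.442 -0.019  0.258] [-0.697 -0.691 -0.512] [ 1.111  0.198 -1.241  1.985  0.21   1.101  1.237]
top hazelnut_1 [([332, 199], 0.54, [0.429, -0.083], [0.421, -0.068])]
top walnut_1 [([338, 178], 0.68, [0.463, -0.079], [0.465, -0.082]), ([226, 241], 0.64, [0.33, 0.152], [0.33, 0.152]), ([223, 198], 0.6, [0.418, 0.161], [0.419, 0.161])]
side hazelnut_1 []
side walnut_1 [([280, 225], 0.62, [0.3, 0.213], [0.306, 0.203]), ([311, 133], 0.58, [0.422, -0.156], [0.43, -0.172]), ([247, 214], 0.5, [0.385, 0.228], [0.392, 0.218]), ([288, 145], 0.42, [0.447, -0.065], [0.455, -0.079])]
wrist hazelnut_1 [([122, 136], 0.44, [0.388, -0.197], [0.383, -0.165]), ([208, 163], 0.38, [0.439, -0.085], [0.425, -0.073])]
wrist walnut_1 [([391, 134], 0.92, [0.414, 0.135], [0.417, 0.14]), ([387, 62], 0.76, [0.34, 0.129], [0.339, 0.134]), ([131, 174], 0.72, [0.425, -0.161], [0.427, -0.166]), ([204, 193], 0.59, [0.457, -0.08], [0.461, -0.083])]
ref hazel bgr [[47, 67, 95], [53, 85, 129], [54, 87, 134], [53, 85, 129]] walnut [89, 133, 174] [91, 135, 178]
top [332.0, 196.0] [4, 5, 20] [139.0, 92.0, 59.0] tray [0.436, -0.085] sieve xy [0.021, 0.049]
wrist [210.0, 162.0] [11, 7, 52] [95.0, 64.0, 43.0] tray [0.438, -0.082] sieve xy [0.023, 0.049]
```

Call:
{"name": "move_arm", "arguments": {"series": [0.4, -0.5, -3, 0, 0, 0, 0, 0.4, -0.5, -4, 0, 0, 0, 0, 0.4, -0.5, -4.5, 0, 0, 0, 0, 0.4, -0.5, -4.5, 0, 0, 0, 0, 0.4, 0, -4, 0, 0, 0, 0, 0.4, 0, -3, 0, 0, 0, 0, 0.4, 0, 0, 0, 0, 0, 0]}}

```text
time_s: 31.85
tool_pos: [0.421, -0.2557, 0.257]
eef_rot: [[-0.992, 0.123, 0.0], [0.123, 0.992, 0.001], [0.0, 0.001, -1.0]]
force: [-0.1, 0.4, 0.2]
opening: 0.401
grasp_force: 0.0
```

```bash
python3 cnt.py; python3 blob.py | grep -v side
```

```text
31.85 [ 0.421 -0.256  0.257] [-0.149  0.372  0.215] [ 1.42   0.312 -1.102  1.879  0.305  1.137  1.653]
top hazelnut_1 [([334, 196], 0.4, [0.435, -0.088], [0.426, -0.073])]
top walnut_1 [([337, 180], 0.74, [0.46, -0.077], [0.462, -0.08]), ([346, 192], 0.67, [0.435, -0.097], [0.436, -0.1]), ([225, 242], 0.6, [0.328, 0.154], [0.329, 0.154]), ([376, 203], 0.49, [0.413, -0.159], [0.414, -0.163]), ([220, 199], 0.43, [0.417, 0.166], [0.418, 0.166])]
side hazelnut_1 []
side walnut_1 [([248, 212], 0.65, [0.385, 0.22], [0.392, 0.211]), ([310, 134], 0.63, [0.422, -0.146], [0.43, -0.161]), ([287, 149], 0.62, [0.441, -0.048], [0.449, -0.062]), ([279, 227], 0.45, [0.296, 0.22], [0.302, 0.21])]
wrist hazelnut_1 [([290, 175], 0.63, [0.45, -0.2], [0.431, -0.207]), ([290, 127], 0.59, [0.383, -0.196], [0.375, -0.204])]
wrist walnut_1 [([400, 187], 0.84, [0.457, -0.082], [0.462, -0.076]), ([326, 166], 0.72, [0.422, -0.168], [0.425, -0.165])]
ref hazel bgr [[47, 67, 95], [53, 85, 129], [54, 87, 134], [53, 85, 129]] walnut [89, 133, 174] [91, 135, 178]
top [374.0, 177.0] [6, 5, 19] [101.0, 71.0, 50.0] tray [0.482, -0.181] sieve xy [-0.032, -0.035]
top [332.0, 196.0] [4, 5, 20] [127.0, 84.0, 55.0] tray [0.436, -0.085] sieve xy [0.021, 0.049]
wrist [286.0, 171.0] [11, 10, 68] [111.0, 75.0, 51.0] tray [0.444, -0.206] sieve xy [0.005, -0.092]
```

All four hazelnuts are in the tray, at about (0.436,-0.085), (0.480,-0.180), (0.445,-0.203) and (0.385,-0.196). The trough is empty seen from both sides, and both walnuts are in the sieve.

```bash
python3 -c "
from plant import r
print(r.close_job())"
```

```text
the job is handed in; nothing more can be done
None
```

I handed the job in at about 32 s of the 72 allowed: the camera measurements put all four hazelnuts in the tray and the sieve with its two walnuts on the rails. I felt both stops softly, left then right, before shaking, and didn't touch anything else. The judge returned no verdict, and I checked the end state by measurement because my picture views were used up.

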